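Slide the soap saucer between jar and toothbrush holder

ROBOT

A 6-joint arm with a two-finger parallel gripper is mounted at the origin on the work surface. World frame = base frame: x ahead of the robot, y to its left, z up, the work surface at z = 0. Lengths are in m, angles in rad, forces in N, time in s.
With the tool pointing down it reaches from about 0.35 to 0.975 m from the base axis. Payload 4.9 kg.
Tool frame: the origin (TCP) lies at the very end of the fingers, on their centre line; the grasp point (between the pads) lies 19 mm behind it (manip.hold_point_z is the distance from the TCP to the grasp point, in m); z points along the fingers, y is the direction in which the jaws open and shut (so a half turn about z gives the same grasp; the last joint's range is limited). The gripper opens to 85 mm and grips with 20 to 120 N. Pads are 22 mm wide; open, the fingers measure 114 mm over their backs; the gripper's body (76 mm by 85 mm) begins 54 mm behind the grasp point. The pads swing forward as they close: fully open they stand 13 mm farther back than shut.
Start: joints at [-0.119, 0.053, 1.613, -0, 1.476, -0.119], TCP at [0.625, 0, 0.202] pointing down, gripper open.
Joint ranges: [-3.01, 3.01], [-1.01, 2.22], [0.06, 2.58], [-1.02, 4.17], [0.09, 2.62], [-3.14, 3.14]. Speed limits (rad/s): [2.57, 2.57, 3.14, 3.14, 3.14, 3.14].

INTERFACE

Orientations are given as a unit quaternion [w, x, y, z].
In Python, from plant import manip gives the robot as it stands. The module is installed in compiled form; this text tells all that it offers.
- The arm moves only by the shell command python3 -m creep 'ROWS'. ROWS is JSON, a list of rows, each a list of 7 numbers: the turn, a rotation vector about the tool's x, y, z in degrees, then the shift along the tool's x, y, z in m, then the opening, from 0 (shut) to 1 (fully open). In form: [[ax, ay, az, tx, ty, tz, jaw], ...]. A call has 1 to 20 rows; each row shifts and turns the commanded pose from where the row before left it, along the tool's axes as they then stand; what a row does not reach is not made up. A row lasts 1/12 s, in which the tool goes at most 41.7 mm and 7.16 degrees, less where a joint would pass 70% of its speed; a pose out of reach is approached as far as the arm can. A call is refused whole if a number of a shift passes 0.0417 or a number of a turn 7.16, either way. A call with a gripper value outside its range is refused whole. The fingers move at their own pace and stop on an object; the grip force is fixed at half the most. Time passes only in rows, so rows that do not move let the fingers close. It gives the time, the measured TCP pose, the force and the opening at its end, in the units of the state.
- manip.state(): the state, without advancing time (a new reading comes with each control period).
- manip.grab_frame(name): name is "scene" or "side" or "wrist"; returns the picture (420x560x3 uint8, blue, green, red); there is no depth.
- manip.get_calibration(name): a dict with "fx", "fy", "cx", "cy" (pixels), "dist" ([k1, k2, p1, p2, k3] as OpenCV has them; the pictures are not rectified), "xyz" and "attitude" of the camera in the world. Camera axes: x right, y down, z forward; pixel columns grow to the right and rows downward; lengths in m; the calibration is good to about 2 mm. A picture is of the moment at which its call begins: read the wrist's pose just before it. get_calibration takes no time and is no camera call; for the wrist camera it gives the pose at the moment of the call.
- manip.job_done(): hands the job in, once; it reports no verdict.
Trained networks look in the newest picture that a camera, given by its name, has taken for a name from the list of things; names that differ only in an ending like _2 or _b are one class to them, and where a whole thing is asked for, a point or a joint stands for the part that bears it (a point fixed in the world has none). Each returns a list of dicts, best first, with "confidence" (0 to 1); they miss things now and then, are a little off and sometimes report something else, mostly with a low value. They report only what shows in the picture. A call takes as long as a camera call. They do not tell look-alikes from the thing itself.
- manip.cut_out(target, camera): "pixels" (420x560 bool, what is visible of it) and "rect" ([left, top, right, bottom] in pixels, round what is visible of it).
The state is a dict: "time": time; "joint_pos": joint angles; "joint_vel": joint speeds; "joint_efforts": joint torques, N m; "tool_pos": TCP position; "tool_rot": TCP orientation; "contact_force": force on the tool from outside, world axes, zero at the start; "ft_torque": the same for the moment, N m; "gripper_width": opening from 0.0 (shut) to 1.0 (fully open).
Only numpy, scipy, OpenCV 4.12 (cv2) and the standard library are available. Lean on these libraries where they do the work, as an engineer would, in place of code of your own. Each camera call takes 0.05 s, during which the arm holds its last target.

TASK

Push the round steel soap saucer through the narrow gap between the glass jar and the blue toothbrush holder, and on until it stands wholly on the round green inlay on the other side. Only slide it, flat on the porcelain: do not lift, carry or tip it. Leave the hair clip, the shaving brush stand and the amber bottle where they are, and finish with the hand clear of everything.

Things in the scene. Friction and masses are not known exactly. Their poses are not given: they have to be found in the camera images.
- saucer: loose round steel soap saucer, open on top and empty, 0.13 to 0.23 kg: 92 mm across the rim, 84 mm across the foot, 22 mm high, wall 3 mm thick, floor 4 mm thick (inside 78 mm across at the floor, 86 mm at the rim). Origin: centre of its underside, z up; it slides freely on the porcelain (friction unknown), and can be pushed on its outside or from within against the inside of its wall. It starts on one side of the gap, left or right of it
- strip: grey strip 236 x 30 mm lying flush on the porcelain (no height to speak of, nothing catches on it), on which the jar and the holder stand. Origin: middle of the gap, on the surface. Its x axis runs along the strip from one obstacle's centre to the other's; its y axis runs through the gap, and points to one side or the other. The clear gap is 100 mm wide, centred on the origin
- jar: round green glass jar with a steel lid, 64 mm across, 52 mm high, stuck down on the strip, cannot move. Origin: centre of its underside, 82 mm from the middle of the gap, at either end of the strip
- holder: low blue ceramic toothbrush holder, a block 64 mm (x, along the strip) by 56 mm (y), 50 mm high with four dark holes on top, stuck down on the strip, cannot move. Origin: centre of its underside, 82 mm from the middle of the gap, at the other end of the strip
- inlay: the target: round green inlay 120 mm across, with a white dot in the middle, flush with the porcelain, on the other side of the gap from the saucer. Origin: its centre, on the surface
- clip: bystander: red plastic hair clip, 70 x 14 mm, 14 mm high, loose. Origin: centre of its underside
- brush_stand: bystander: black plastic stand with a shaving brush hanging in it, foot 68 mm across, 132 mm high, loose. Origin: centre of its underside
- bottle: bystander: amber bottle with a white cap, 48 mm across, 100 mm high, loose. Origin: centre of its underside
Things that resemble listed ones, but are neither listed nor needed, are in the scene too. What is meant by the saucer is not purple, and is the smaller of those in its own colour.

How it is judged:
By the outcome, as a careful person would: the job done as asked, in the order asked, and still so for the second after the job is handed in, with the robot touching nothing.
It also fails if it takes over 64 s, if anything falls off the work surface, if the arm or the gripper's body presses on something with over 40 N, if the wrist force passes 120 N, or if a joint passes its speed limit or range.

## Working session

There is one attempt and no reset: what is moved stays moved. The work goes in short steps, Python scripts to look and compute and a shell command to move; the robot and the scene stay as the last step left them, time stands still between calls to the robot, and variables do not carry over. Pictures are saved under pics/ and viewed, and the job is handed in when it is done.

```bash
mkdir -p pics; python3 - <<'E'
from plant import manip
import cv2,numpy as np
s=manip.state();print(s['time'],s['tool_pos'],s['tool_rot'],s['gripper_width'])
for c in ['scene','side']:
    im=manip.grab_frame(c);cv2.imwrite(f'pics/{c}0.png',im)
    k=manip.get_calibration(c);print(c,k)
E
```

```text
0.0 [6.24326660e-01 8.44577012e-05 2.00557879e-01] [-8.10016139e-04  7.07099306e-01  7.07113507e-01 -6.35123063e-04] 1.0014134184300671
scene {'fx': 384.91377773200134, 'fy': 384.91377773200134, 'cx': 278.60151219595093, 'cy': 213.65307814555175, 'dist': array([0.02649676, 0.        , 0.        , 0.        , 0.        ]), 'xyz': array([ 1.06893909, -0.25943921,  0.64704668]), 'attitude': array([-0.32903091,  0.8075898 ,  0.45243167, -0.1866627 ])}
side {'fx': 441.6916234306089, 'fy': 441.6916234306089, 'cx': 286.4501499582544, 'cy': 218.80296252668785, 'dist': array([0.03728421, 0.        , 0.        , 0.        , 0.        ]), 'xyz': array([ 0.42188082, -0.56839832,  0.56960361]), 'attitude': array([-0.41669736,  0.90073716, -0.11416691,  0.04474141])}
```

View pics/scene0.png

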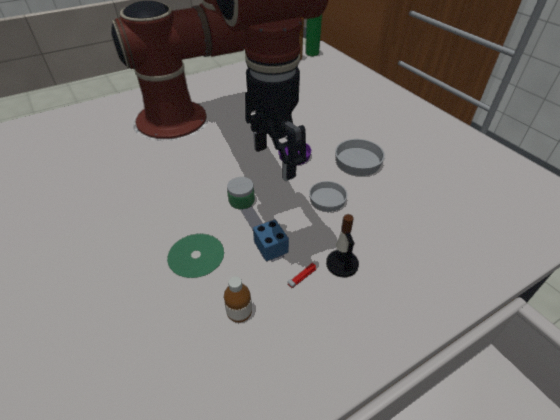

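View pics/side0.png

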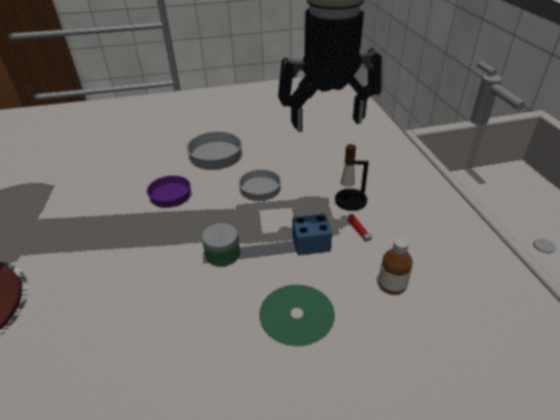

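Three dishes show in the scene picture: small steel (328,196), large steel (359,157) and purple (295,152). The small steel one fits, because it isn't purple and is the smaller of the two in its colour. Next I'll measure it and check it in a crop.

```bash
cat > h.py <<'E'
from plant import manip
import cv2,numpy as np
from scipy.spatial.transform import Rotation as R
def cal(c):
    k=manip.get_calibration(c);K=np.array([[k['fx'],0,k['cx']],[0,k['fy'],k['cy']],[0,0,1]])
    q=k['attitude'];return K,k['dist'],R.from_quat([q[1],q[2],q[3],q[0]]).as_matrix(),k['xyz']
def toplane(c,px,z,k=None):
    K,d,M,t=k or cal(c)
    u=cv2.undistortPoints(np.array(px,float).reshape(-1,1,2),K,d).reshape(-1,2)
    r=np.c_[u,np.ones(len(u))]@M.T
    return (t+r*((z-t[2])/r[:,2])[:,None])[:,:2]
def proj(c,P,k=None):
    K,d,M,t=k or cal(c)
    rv,_=cv2.Rodrigues(M.T); 
    return cv2.projectPoints(np.array(P,float),rv,-M.T@t,K,d)[0].reshape(-1,2)
def contour(mask):
    cs,_=cv2.findContours(mask.astype(np.uint8),cv2.RETR_EXTERNAL,cv2.CHAIN_APPROX_NONE)
    return max(cs,key=cv2.contourArea).reshape(-1,2)
def rep(targets,cams,zs):
    for c in cams:
        manip.grab_frame(c);k=cal(c)
        for t in targets:
            for d in manip.cut_out(t,c)[:4]:
                if d['confidence']<.3: continue
                p=contour(d['pixels']); w=toplane(c,p,zs.get(t,0),k)
                (cx,cy),r=cv2.minEnclosingCircle((w*1000).astype(np.float32))
                print(c,t,round(d['confidence'],2),np.round(d['rect']).tolist(),'circ mm',round(cx,1),round(cy,1),'r',round(r,1))
E
python3 - <<'E'
from h import *
rep(['saucer','inlay','jar','holder','strip','clip','brush_stand','bottle'],['scene','side'],{'saucer':.022,'jar':.052,'holder':.05,'clip':.014})
im=cv2.imread('pics/side0.png');cv2.imwrite('pics/crop0.png',cv2.resize(im[120:350,130:430],None,fx=2.6,fy=2.6,interpolation=cv2.INTER_CUBIC))
print(manip.state()['time'])
E
```

```text
scene saucer 0.9 [335.0, 141.0, 386.0, 178.0] circ mm 469.2 348.6 r 81.0
scene saucer 0.89 [309.0, 180.0, 348.0, 214.0] circ mm 552.6 191.5 r 56.1
scene saucer 0.5 [287.0, 142.0, 310.0, 164.0] circ mm 386.0 242.7 r 38.4
scene saucer 0.46 [254.0, 220.0, 290.0, 260.0] circ mm 599.7 3.2 r 56.9
scene inlay 0.79 [167.0, 232.0, 228.0, 280.0] circ mm 535.8 -144.3 r 60.6
scene inlay 0.47 [236.0, 208.0, 283.0, 255.0] circ mm 496.9 12.1 r 31.5
scene jar 0.61 [222.0, 178.0, 253.0, 208.0] circ mm 464.2 5.5 r 54.2
scene strip 0.55 [238.0, 208.0, 281.0, 258.0] circ mm 500.3 11.7 r 34.4
scene clip 0.63 [286.0, 262.0, 315.0, 286.0] circ mm 707.7 13.5 r 36.4
scene brush_stand 0.85 [325.0, 217.0, 357.0, 276.0] circ mm 676.1 143.5 r 90.5
scene bottle 0.58 [222.0, 277.0, 253.0, 319.0] circ mm 677.0 -119.2 r 51.7
side saucer 0.91 [240.0, 169.0, 282.0, 205.0] circ mm 540.0 182.9 r 59.1
side saucer 0.73 [144.0, 176.0, 193.0, 209.0] circ mm 355.2 208.0 r 59.3
side saucer 0.64 [182.0, 136.0, 242.0, 170.0] circ mm 463.4 345.9 r 87.6
side inlay 0.82 [260.0, 284.0, 339.0, 350.0] circ mm 536.0 -146.1 r 62.6
side jar 0.55 [205.0, 224.0, 240.0, 268.0] circ mm 437.2 -10.6 r 53.7
side holder 0.94 [290.0, 214.0, 332.0, 253.0] circ mm 596.7 -24.0 r 56.7
side strip 0.79 [202.0, 240.0, 296.0, 259.0] circ mm 520.5 7.0 r 53.4
side clip 0.79 [349.0, 214.0, 368.0, 243.0] circ mm 697.5 7.4 r 40.2
side clip 0.54 [204.0, 241.0, 296.0, 261.0] circ mm 517.2 -6.9 r 49.6
side brush_stand 0.96 [339.0, 143.0, 370.0, 213.0] circ mm 751.2 196.1 r 129.2
side bottle 0.97 [381.0, 238.0, 413.0, 296.0] circ mm 733.0 -86.4 r 72.2
1.0
```

View pics/crop0.png

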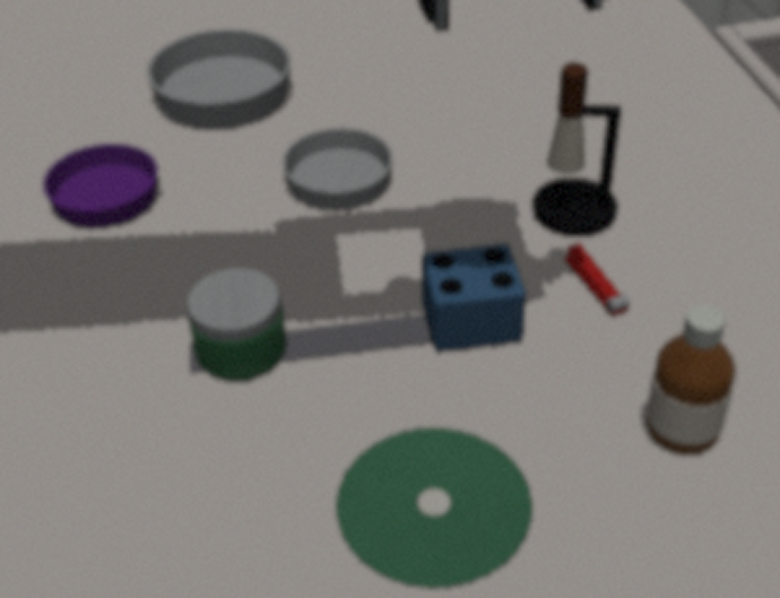

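```bash
cat >> h.py <<'E'
from scipy.optimize import least_squares
A=np.linspace(0,2*np.pi,72,endpoint=False)
def cyl(x,y,yaw,rb,rt,h):
    return np.r_[np.c_[x+rb*np.cos(A),y+rb*np.sin(A),0*A],np.c_[x+rt*np.cos(A),y+rt*np.sin(A),0*A+h]]
def box(x,y,yaw,a,b,h):
    c,s=np.cos(yaw),np.sin(yaw);L=[]
    for u in(-a/2,a/2):
        for v in(-b/2,b/2):
            for z in (0,h): L.append([x+c*u-s*v,y+s*u+c*v,z])
    return np.array(L)
def res(c,cont,P,k):
    h=cv2.convexHull(proj(c,P,k).astype(np.float32))
    return [cv2.pointPolygonTest(h,(float(a),float(b)),True) for a,b in cont]
def hull(p): return cv2.convexHull(p.astype(np.int32)).reshape(-1,2)
def fit(model,conts,x0):
    ks={c:cal(c) for c in conts}
    f=lambda p:np.concatenate([res(c,q,model(*p),ks[c]) for c,q in conts.items()])
    s=least_squares(f,x0,loss='soft_l1',f_scale=.7,diff_step=1e-3,x_scale=.05)
    return s.x,np.sqrt(np.mean(s.fun**2))
def getc(t,near,cams):
    out={}
    for c in cams:
        pn=proj(c,[[near[0],near[1],.02]])[0]
        best=None
        for d in manip.cut_out(t,c):
            q=contour(d['pixels']);e=np.linalg.norm(q.mean(0)-pn)
            if e<25 and (best is None or e<best[0]): best=(e,q)
        if best: out[c]=best[1]
    return out
SA=lambda x,y:cyl(x,y,0,.042,.046,.022)
E
cat > m.py <<'E'
from h import *
for c in('scene','side'): manip.grab_frame(c)
for n,m,x0 in [('saucer',SA,[.535,.18]),('jar',lambda x,y:cyl(x,y,0,.032,.032,.052),[.445,0.]),('holder',lambda x,y,w:box(x,y,w,.064,.056,.05),[.60,-.01,0.1]),
 ('inlay',lambda x,y:cyl(x,y,0,.06,.06,0),[.536,-.145]),('clip',lambda x,y,w:box(x,y,w,.07,.014,.014),[.70,.01,-1.]),('bottle',lambda x,y:cyl(x,y,0,.024,.024,.08),[.69,-.09])]:
    C=getc(n,x0,('scene','side'))
    for S in (['scene','side'],['scene'],['side']):
        D={c:C[c] for c in S if c in C}
        if D: x,r=fit(m,D,x0);print(n,list(D),np.round(x,4),'rms px',round(r,2))
print(manip.state()['time'])
E
python3 m.py
```

```text
saucer ['scene', 'side'] [0.5459 0.1954] rms px 0.86
saucer ['scene'] [0.5452 0.1951] rms px 0.96
saucer ['side'] [0.5463 0.1956] rms px 0.72
jar ['scene', 'side'] [0.4397 0.0155] rms px 1.49
jar ['scene'] [0.4371 0.0159] rms px 1.39
jar ['side'] [0.4399 0.0173] rms px 1.65
holder ['scene', 'side'] [ 0.6024  0.0017 -0.1724] rms px 1.42
holder ['scene'] [ 0.6026  0.0016 -0.1803] rms px 1.28
holder ['side'] [ 0.6028  0.0031 -0.1643] rms px 1.55
inlay ['scene', 'side'] [ 0.5356 -0.1455] rms px 0.52
inlay ['scene'] [ 0.5355 -0.1446] rms px 0.52
inlay ['side'] [ 0.5357 -0.1458] rms px 0.46
clip ['scene', 'side'] [ 0.7022  0.0171 -1.4287] rms px 1.24
clip ['scene'] [ 0.7037  0.0169 -1.3518] rms px 1.16
clip ['side'] [ 0.7014  0.015  -1.4759] rms px 1.18
bottle ['scene', 'side'] [ 0.7066 -0.1282] rms px 2.19
bottle ['scene'] [ 0.7056 -0.1283] rms px 1.87
bottle ['side'] [ 0.7075 -0.127 ] rms px 2.48
1.7
```

```bash
python3 - <<'E'
from h import *
im=manip.grab_frame('wrist');cv2.imwrite('pics/w0.png',im);print(cal('wrist')[3])
s=manip.grab_frame('side');k=cal('side')
s=cv2.resize(s,None,fx=1,fy=1)
big=cv2.resize(s[120:350,130:430],None,fx=2.6,fy=2.6,interpolation=cv2.INTER_CUBIC)
def dr(P,col):
    h=(cv2.convexHull(proj('side',P,k).astype(np.float32)).reshape(-1,2)+.5-[130,120])*2.6-.5
    cv2.polylines(big,[h.astype(int)],True,col,1)
dr(SA(.5459,.1954),(0,0,255));dr(cyl(.4397,.0155,0,.032,.032,.052),(0,0,255))
dr(box(.6024,.0017,-.172,.064,.056,.05),(0,0,255));dr(box(.521,.0086,-.11,.236,.03,0),(0,255,255))
cv2.imwrite('pics/ov0.png',big)
E
```

```text
[0.62600645 0.08509212 0.37334465]
```

View pics/ov0.png

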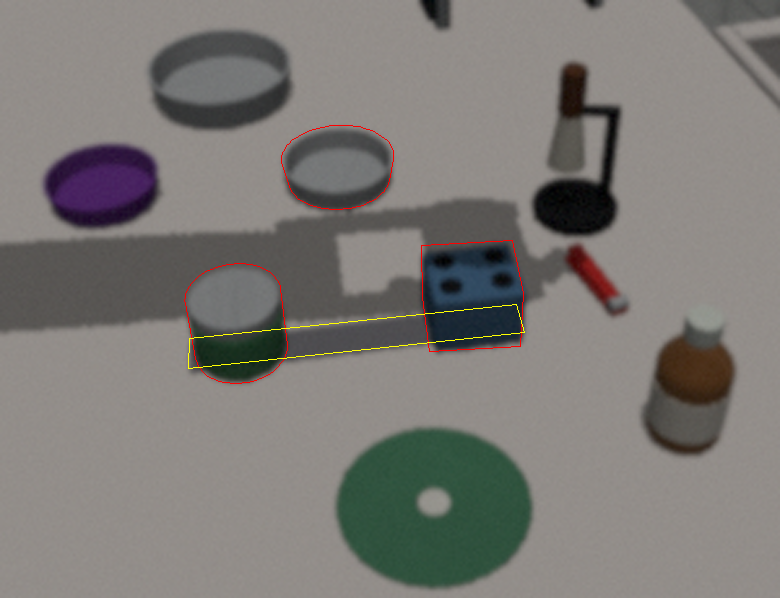

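View pics/w0.png

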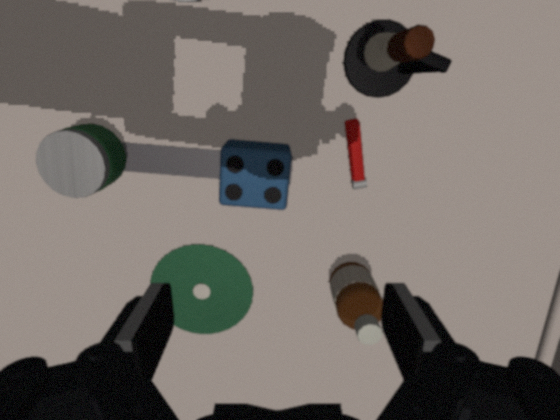

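```bash
python3 - <<'E'
from h import *
k=cal('wrist')
print(toplane('wrist',[[130,143.5],[218,150.5],[130,170.5],[216,178]],0,k))
C={}
for n,m,x0 in [('jar',lambda x,y:cyl(x,y,0,.032,.032,.052),[.44,0.015]),('holder',lambda x,y,w:box(x,y,w,.064,.056,.05),[.60,.0,-0.1]),('inlay',lambda x,y:cyl(x,y,0,.06,.06,0),[.536,-.145]),('brush_stand',lambda x,y:cyl(x,y,0,.034,.034,.005),[.69,.13])]:
    D={}
    for d in manip.cut_out(n,'wrist')[:1]:
        D['wrist']=contour(d['pixels']);print(d['confidence'],d['rect'])
        x,r=fit(m,D,x0);print(n,np.round(x,4),r)
E
```

```text
[[ 0.47776538  0.02539315]
 [ 0.56631032  0.01826495]
 [ 0.47415116 -0.00246623]
 [ 0.56273867 -0.01045825]]
0.96 [36.7, 120.9, 125.3, 201.5]
jar [0.4445 0.0147] 2.6724459105515193
0.94 [222.5, 139.7, 291.3, 210.7]
holder [ 0.6057  0.0007 -0.0747] 1.79156401291222
0.64 [151.1, 243.6, 253.7, 333.2]
inlay [ 0.5394 -0.1451] 6.194473543428675
0.93 [344.8, 21.4, 452.0, 97.9]
brush_stand [0.7261 0.1052] 10.04753280896098
```

```bash
python3 -m creep '[[0,0,0,0.024,-0.01,0,0.25],[0,0,0,0.025,-0.01,0,0.25],[0,0,0,0.025,-0.01,0.01,0.25],[0,0,0,0.025,-0.01,0.02,0.25],[0,0,0,0.024,-0.01,0.025,0.25],[0,0,0,0.024,-0.01,0.025,0.25],[0,0,0,0.024,-0.01,0.025,0.25],[0,0,0,0.024,-0.008,0.02,0.25],[0,0,0,0,0,0.015,0.25],[0,0,0,0,0,0.01,0.25],[0,0,0,0,0,0,0.25],[0,0,0,0,0,0,0.25]]'; python3 - <<'E'
from h import *
for c in('side','scene','wrist'): 
    im=manip.grab_frame(c)
    if c=='side': im=cv2.resize(im[60:270,180:380],None,fx=2.8,fy=2.8,interpolation=cv2.INTER_CUBIC)
    cv2.imwrite(f'pics/{c}1.png',im)
s=manip.state();print(s['time'],s['tool_pos'],s['tool_rot'],s['contact_force'],s['gripper_width'])
E
```

```text
time: 3.0
tool_pos: [0.5472, 0.1945, 0.0518]
tool_rot: [-0.0, 0.707, 0.707, -0.0]
contact_force: [0.0, -0.7, -0.0]
gripper_width: 0.253
3.15 [0.54860264 0.19461238 0.05362072] [0.00085562 0.70750695 0.70670474 0.00126688] [ 0.51266438 -0.64049649 -0.14757393] 0.25266293828611736
```

View pics/side1.png

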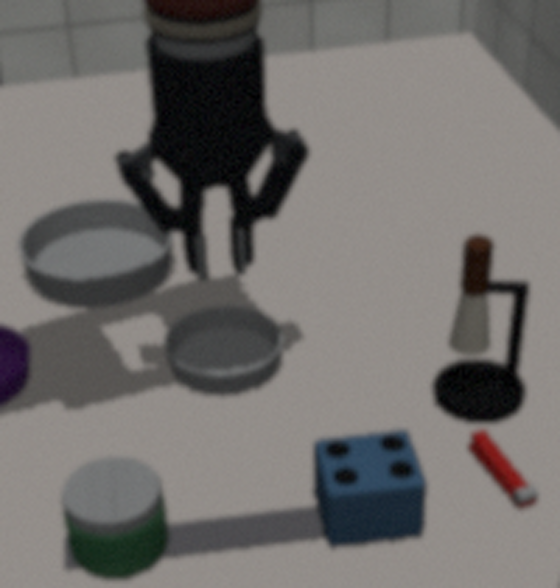

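View pics/wrist1.png

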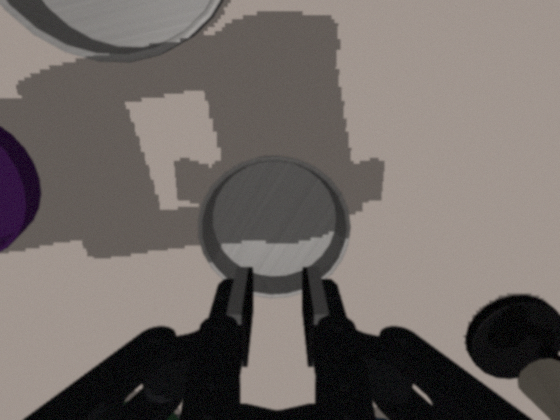

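```bash
cat > q.py <<'E'
from h import *
import sys
x0=[float(sys.argv[1]),float(sys.argv[2])]
cams=sys.argv[3].split(',')
for c in cams: manip.grab_frame(c)
C=getc('saucer',x0,cams)
for c in C: 
    x,r=fit(SA,{c:C[c]},x0);print(c,np.round(x,4),round(r,2))
s=manip.state();print(s['time'],np.round(s['tool_pos'],4),np.round(s['contact_force'],1),s['gripper_width'])
E
python3 q.py .546 .195 side,scene,wrist
```

```text
side [0.5466 0.1934] 0.62
wrist [0.547  0.1957] 8.4
3.45 [0.5474 0.1949 0.0523] [0.8 0.1 0.7] 0.2510707183535046
```

```bash
python3 -m creep '[[0,0,0,0,0,0.012,0.25],[0,0,0,0,0,0.012,0.25],[0,0,0,0,0,0.01,0.25],[0,0,0,0,0,0.006,0.25],[0,0,0,0,0,0.002,0.25],[0,0,0,0,0,0,0.25]]'; python3 - <<'E'
from h import *
im=manip.grab_frame('side')
cv2.imwrite('pics/side2.png',cv2.resize(im[130:270,200:340],None,fx=4,fy=4,interpolation=cv2.INTER_CUBIC))
s=manip.state();print(s['time'],s['tool_pos'],s['contact_force'],s['gripper_width'])
E
```

```text
time: 3.95
tool_pos: [0.5459, 0.1948, 0.0082]
tool_rot: [-0.001, 0.707, 0.707, -0.001]
contact_force: [-0.1, -0.7, 0.3]
gripper_width: 0.251
4.0 [0.54662085 0.19492757 0.0091437 ] [-0.28098722 -0.03665652  0.17948676] 0.2497354241128508
```

View pics/side2.png

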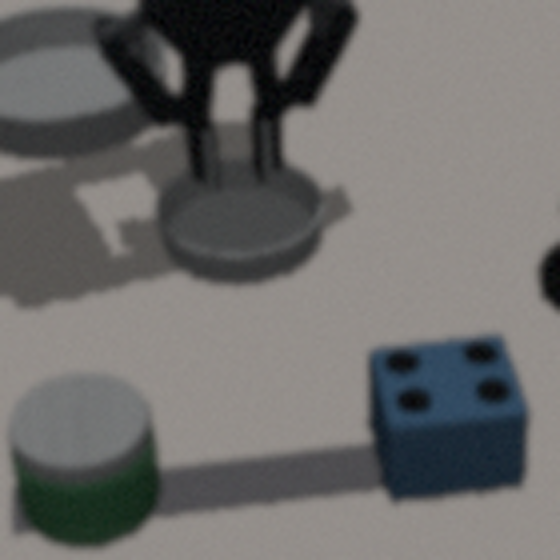

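```bash
python3 - <<'E'
from h import *
im=manip.grab_frame('side')
sc=manip.grab_frame('scene')
def z(im,c,r):
    x0,y0,x1,y1=r;f=9
    b=cv2.resize(im[y0:y1,x0:x1],None,fx=f,fy=f,interpolation=cv2.INTER_CUBIC)
    for x in (.526,.546,.566):
        for zz,col in ((.009,(0,0,255)),(.022,(0,255,255)),(.04,(0,255,0))):
            p=(proj(c,[[x,.195,zz]])[0]+.5-[x0,y0])*f
            cv2.circle(b,tuple(p.astype(int)),3,col,-1)
    return b
a=z(im,'side',(235,140,285,205));b=z(sc,'scene',(305,165,350,220))
b=cv2.resize(b,(int(b.shape[1]*a.shape[0]/b.shape[0]),a.shape[0]))
o=np.hstack([a,b]);o=cv2.resize(o,None,fx=min(1,780/o.shape[1]),fy=min(1,780/o.shape[1]));print(o.shape);cv2.imwrite('pics/z3.png',o)
E
```

```text
(492, 780, 3)
```

View pics/z3.png

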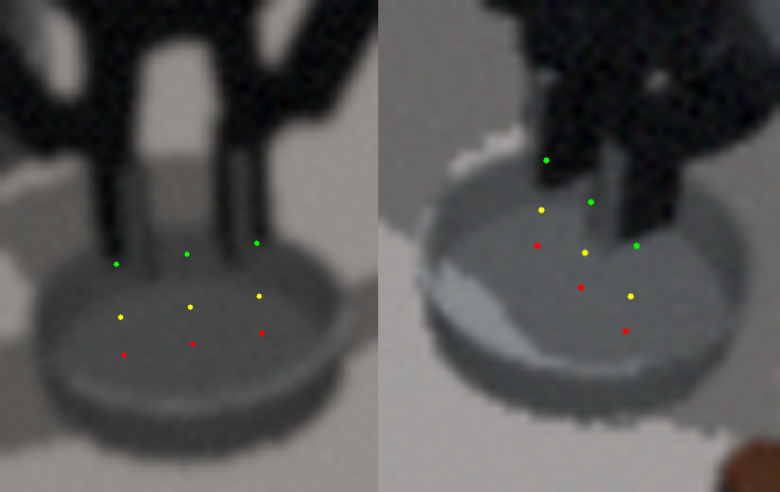

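```bash
python3 -m creep '[[0,0,0,0,0,-0.005,0],[0,0,0,0,0,0,0],[0,0,0,0,0,0,0],[0,0,0,0,0,0,0]]'; cat > z.py <<'E'
from h import *
import sys
im=manip.grab_frame('side')
sc=manip.grab_frame('scene')
s=manip.state();T=s['tool_pos'];print(s['time'],T,s['gripper_width'],s['contact_force'])
def z(im,c):
    p0=proj(c,[[T[0],T[1],.02]])[0].astype(int);x0,y0=p0-[28,34];f=9
    b=cv2.resize(im[y0:y0+68,x0:x0+56],None,fx=f,fy=f,interpolation=cv2.INTER_CUBIC)
    for x in (-.02,0,.02):
        for zz,col in ((T[2],(0,0,255)),(.022,(0,255,255)),(.04,(0,255,0))):
            p=(proj(c,[[T[0]+x,T[1],zz]])[0]+.5-[x0,y0])*f
            cv2.circle(b,tuple(p.astype(int)),2,col,-1)
    return b
o=np.hstack([z(im,'side'),z(sc,'scene')]);o=cv2.resize(o,None,fx=.75,fy=.75);cv2.imwrite(sys.argv[1],o)
E
python3 z.py pics/z4.png
```

```text
time: 4.43
tool_pos: [0.5474, 0.1951, 0.0154]
tool_rot: [0.0, 0.707, 0.707, 0.0]
contact_force: [0.6, -0.5, -0.2]
gripper_width: -0.003
4.5333 [0.54702753 0.19501474 0.01496785] -0.0004230097698711898 [ 0.28975548  0.63900538 -0.9487054 ]
```

View pics/z4.png

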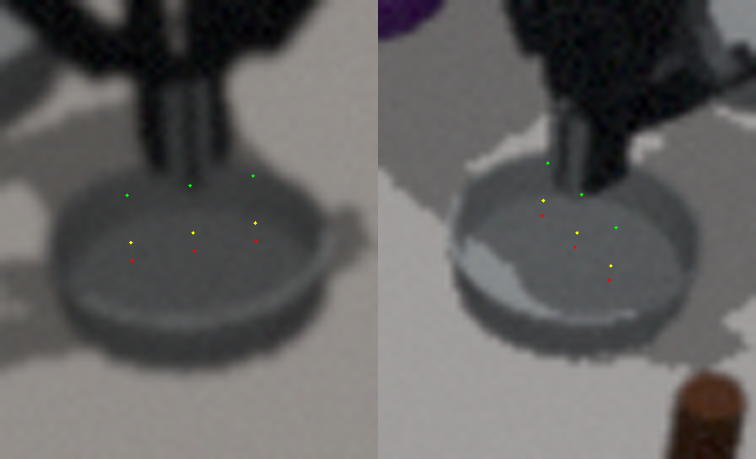

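```bash
python3 -m creep '[[0,0,0,0,0,0.003,0.25],[0,0,0,0,0,0.003,0.25],[0,0,0,0,0,0.002,0.25],[0,0,0,0,0,0,0.25]]';  python3 z.py pics/z5.png
```

```text
time: 4.87
tool_pos: [0.5463, 0.1948, 0.0058]
tool_rot: [-0.0, 0.707, 0.707, -0.001]
contact_force: [-0.3, -0.1, -1.1]
gripper_width: 0.251
4.9667 [0.54670604 0.19494437 0.00640126] 0.25182621048125114 [ 0.47121603  0.30574481 -0.32346245]
```

View pics/z5.png

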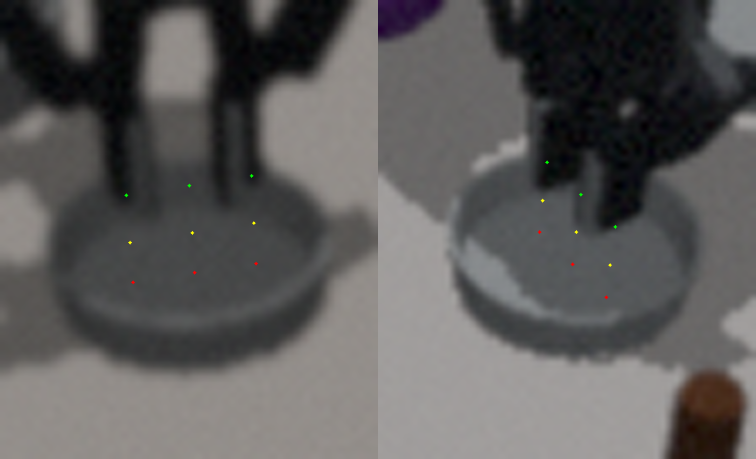

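```bash
python3 - <<'E'
from h import *
T=[.5467,.1949,.0064]
def full(c,p):
    p0=proj(c,[[T[0],T[1],.02]])[0].astype(int)-[28,34]
    return np.array(p)/6.75+p0-.5
def tri(ps,pc):
    o=[]
    for c,p in(('side',ps),('scene',pc)):
        K,d,M,t=cal(c);u=cv2.undistortPoints(np.array(p).reshape(1,1,2),K,d).reshape(2)
        r=M@[u[0],u[1],1];o.append((t,r/np.linalg.norm(r)))
    A=sum(np.eye(3)-np.outer(r,r) for t,r in o);b=sum((np.eye(3)-np.outer(r,r))@t for t,r in o)
    X=np.linalg.solve(A,b);return X,[np.linalg.norm((np.eye(3)-np.outer(r,r))@(X-t)) for t,r in o]
print(tri(full('side',(130,208)),full('scene',(550-378,188))))
print(tri(full('side',(240,200)),full('scene',(610-378,230))))
# saucer rim left/right extremes check: back rim
E
python3 q.py .547 .194 side,scene
```

```text
(array([0.52876518, 0.19641339, 0.03160489]), [np.float64(0.0021739831521915896), np.float64(0.0021739831521916143)])
(array([0.56209679, 0.19642171, 0.03244782]), [np.float64(0.0015291308534686257), np.float64(0.0015291308534686576)])
side [0.5447 0.1924] 2.29
scene [0.5485 0.1929] 4.24
5.1667 [0.5471 0.195  0.007 ] [0.4 0.7 0.4] 0.2513398987763211
```

```bash
python3 -m creep '[[0,0,0,0,0,0.001,0.25],[0,0,0,0,0,0.001,0.25],[0,0,0,0,0,0.001,0.25]]'; python3 -m creep '[[0,0,0,0,0,0.001,0.25],[0,0,0,0,0,0.001,0.25]]'
```

```text
time: 5.42
tool_pos: [0.547, 0.195, 0.0037]
tool_rot: [0.0, 0.707, 0.707, 0.0]
contact_force: [0.2, 0.2, -0.3]
gripper_width: 0.246
time: 5.58
tool_pos: [0.5469, 0.195, 0.0016]
tool_rot: [-0.0, 0.707, 0.707, -0.0]
contact_force: [0.6, -0.4, 0.7]
gripper_width: 0.25
```

```bash
python3 -m creep '[[0,0,0,0,0,0.001,0.25],[0,0,0,0,0,0.001,0.25],[0,0,0,0,0,0,0.25]]'; python3 -m creep '[[0,0,0,0,0,0.001,0.25],[0,0,0,0,0,0.001,0.25],[0,0,0,0,0,0,0.25]]'; python3 z.py pics/z6.png
```

```text
time: 5.83
tool_pos: [0.5467, 0.1949, -0.0005]
tool_rot: [-0.0, 0.707, 0.707, -0.0]
contact_force: [-0.2, -0.3, -0.2]
gripper_width: 0.247
time: 6.08
tool_pos: [0.5468, 0.195, -0.0024]
tool_rot: [-0.0, 0.707, 0.707, -0.0]
contact_force: [-0.6, 0.1, 1.0]
gripper_width: 0.253
6.1833 [ 0.54693759  0.19499585 -0.00224965] 0.25348517437467 [-0.9115152   0.3894309  -0.47302864]
```

View pics/z6.png

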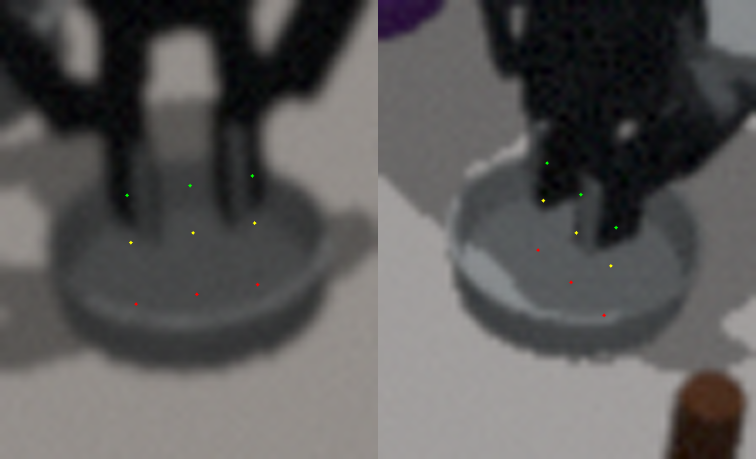

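The tips really do sit higher than the state says: there is no contact at a reported z of −2 mm, and both cameras put them about 25 mm higher. I'll lower in small steps and watch the force.

```bash
python3 -m creep '[[0,0,0,0,0,0.002,0.25],[0,0,0,0,0,0.002,0.25],[0,0,0,0,0,0,0.25]]'; python3 -m creep '[[0,0,0,0,0,0.002,0.25],[0,0,0,0,0,0.002,0.25],[0,0,0,0,0,0,0.25]]'; python3 z.py pics/z7.png
```

```text
time: 6.43
tool_pos: [0.5466, 0.1949, -0.0068]
tool_rot: [-0.0, 0.707, 0.707, -0.0]
contact_force: [0.6, 0.3, 0.6]
gripper_width: 0.245
time: 6.68
tool_pos: [0.5466, 0.1949, -0.0108]
tool_rot: [-0.0, 0.707, 0.707, -0.0]
contact_force: [-1.1, 1.0, -0.7]
gripper_width: 0.247
6.7833 [ 0.54681442  0.19499115 -0.01040502] 0.24475085451496484 [-0.31140832  0.49173203  0.89316909]
```

View pics/z7.png

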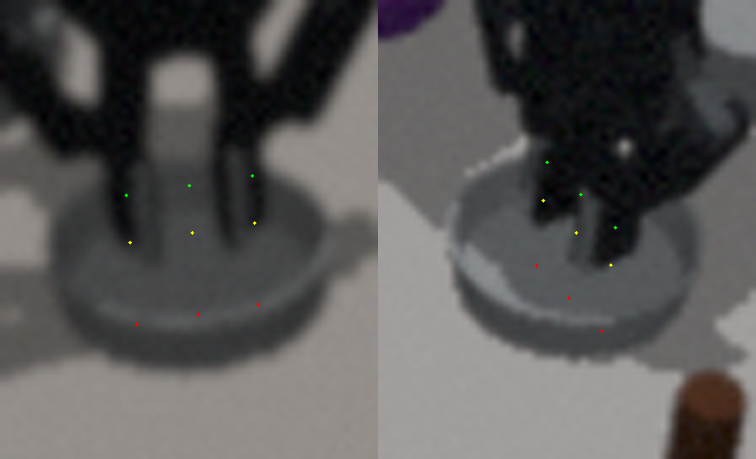

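```bash
python3 -m creep '[[0,0,-7.1,0,0,0,0.25],[0,0,-7.1,0,0,0,0.25],[0,0,-7.1,0,0,0,0.25],[0,0,-7.1,0,0,0,0.25],[0,0,-7.1,0,0,0,0.25],[0,0,-7.1,0,0,0,0.25],[0,0,-7.1,0,0,0,0.25],[0,0,-7.1,0,0,0,0.25],[0,0,-7.1,0,0,0,0.25],[0,0,-7.1,0,0,0,0.25],[0,0,-7.1,0,0,0,0.25],[0,0,-7.1,0,0,0,0.25],[0,0,0,0,0,0.002,0.25],[0,0,0,0,0,0.002,0.25],[0,0,0,0,0,0,0.25]]';  python3 z.py pics/z8.png
```

```text
time: 8.03
tool_pos: [0.5466, 0.1949, -0.0148]
tool_rot: [-0.0, 0.043, 0.999, -0.0]
contact_force: [-0.7, 0.7, -0.4]
gripper_width: 0.251
8.1333 [ 0.54676802  0.19496196 -0.01446554] 0.24954354304515955 [ 0.12069525 -0.49464137  0.56368683]
```

View pics/z8.png

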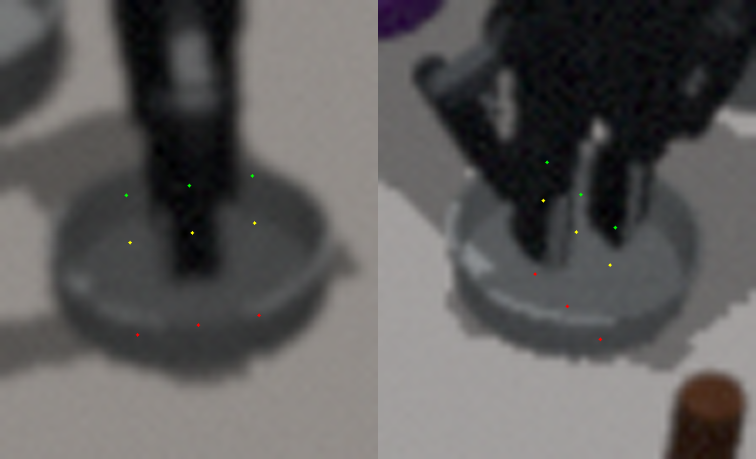

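```bash
python3 - <<'E'
from h import *
T=[.5467,.1949,.0]
def full(c,p):
    p0=proj(c,[[.54677,.19496,.02]])[0].astype(int)-[28,34]
    return np.array(p)/6.75+p0-.5
o=[]
for c,p in(('side',(195,274)),('scene',(542-378,262))):
    K,d,M,t=cal(c);u=cv2.undistortPoints(np.array(full(c,p)).reshape(1,1,2),K,d).reshape(2)
    r=M@[u[0],u[1],1];o.append((t,r/np.linalg.norm(r)))
A=sum(np.eye(3)-np.outer(r,r) for t,r in o);b=sum((np.eye(3)-np.outer(r,r))@t for t,r in o)
print(np.linalg.solve(A,b))
E
python3 -m creep '[[0,0,0,0,0,0.002,0.25],[0,0,0,0,0,0.002,0.25],[0,0,0,0,0,0,0.25]]'
```

```text
[0.54515565 0.18232161 0.01403377]
time: 8.38
tool_pos: [0.5466, 0.1949, -0.0187]
tool_rot: [-0.0, 0.042, 0.999, -0.0]
contact_force: [0.1, -0.0, 0.7]
gripper_width: 0.248
```

```bash
python3 -m creep '[[0,0,0,0.0045,0,0.001,0.25],[0,0,0,0.0045,0,0.001,0.25],[0,0,0,0,-0.008,0,0.25],[0,0,0,0,-0.008,0,0.25],[0,0,0,0,-0.008,0,0.25],[0,0,0,0,-0.008,0,0.25],[0,0,0,0,-0.008,0,0.25],[0,0,0,0,-0.008,0,0.25],[0,0,0,0,-0.008,0,0.25],[0,0,0,0,-0.008,0,0.25],[0,0,0,0,0,0,0.25]]'; python3 q.py .537 .145 side,scene,wrist;  python3 z.py pics/z9.png
```

```text
time: 9.3
tool_pos: [0.5325, 0.1304, -0.0203]
tool_rot: [-0.0, 0.043, 0.999, -0.0]
contact_force: [0.4, -0.4, -0.8]
gripper_width: 0.254
side [0.5334 0.151 ] 6.01
scene [0.5316 0.1511] 6.91
wrist [0.5356 0.1487] 37.92
9.6 [ 0.5327  0.1322 -0.0202] [-0.5  0.1  0.1] 0.24700885544657972
9.7 [ 0.53263812  0.13225835 -0.02021815] 0.24659038111271558 [-0.26805826  0.51643605 -0.16490574]
```

View pics/z9.png

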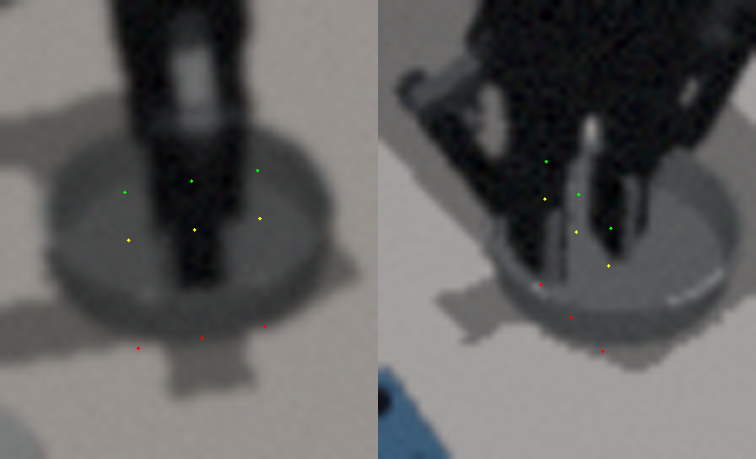

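```bash
cat > q.py <<'E'
from h import *
import sys
x0=[float(sys.argv[1]),float(sys.argv[2])]
cams=sys.argv[3].split(',')
for c in cams: manip.grab_frame(c)
C=getc('saucer',x0,cams)
n=np.array([.9964,-.0853]);a=np.array([.0853,.9964]);g=np.array([.5212,.0086])
for c in C: 
    h=cv2.convexHull(C[c].astype(np.float32))
    C[c]=np.array([p for p in C[c] if abs(cv2.pointPolygonTest(h,(float(p[0]),float(p[1])),True))<1.2])
for D in [{c:C[c]} for c in C]+[C]:
    x,r=fit(SA,D,x0);d=(x-g)*1000;print(list(D),np.round(x,4),'rms',round(r,2),'lateral mm',round(d@n,1),'along',round(d@a,1))
s=manip.state();T=s['tool_pos'];d=(T[:2]-g)*1000
print(s['time'],np.round(T,4),'tool lateral',round(d@n,1),'along',round(d@a,1),np.round(s['contact_force'],1))
E
python3 q.py .533 .15 side,scene
```

```text
['side'] [0.5329 0.1481] rms 0.81 lateral mm -0.2 along 140.0
['scene'] [0.5293 0.1484] rms 2.06 lateral mm -3.9 along 140.0
['side', 'scene'] [0.5322 0.148 ] rms 1.44 lateral mm -0.9 along 139.9
9.9 [ 0.5327  0.1321 -0.0202] tool lateral 0.9 along 124.1 [0.2 0.1 0.8]
```

```bash
python3 -m creep '[[0,0,0,0,-0.008,0,0.25],[0,0,0,0,-0.008,0,0.25],[0,0,0,0,-0.008,0,0.25],[0,0,0,0,-0.008,0,0.25],[0,0,0,0,-0.008,0,0.25],[0,0,0,0,-0.008,0,0.25],[0,0,0,0,0,0,0.25]]'; python3 q.py .527 .1 side,scene,wrist; python3 - <<'E'
from h import *
im=manip.grab_frame('side');cv2.imwrite('pics/s10.png',cv2.resize(im[140:300,190:350],None,fx=3.5,fy=3.5,interpolation=cv2.INTER_CUBIC))
cv2.imwrite('pics/w10.png',manip.grab_frame('wrist'))
E
```

```text
time: 10.48
tool_pos: [0.5284, 0.0824, -0.0203]
tool_rot: [-0.0, 0.043, 0.999, -0.0]
contact_force: [-0.1, -0.2, -0.2]
gripper_width: 0.25
['side'] [0.5281 0.0986] rms 0.68 lateral mm -0.8 along 90.3
['scene'] [0.5279 0.0963] rms 2.27 lateral mm -0.8 along 88.0
['wrist'] [0.5305 0.1001] rms 1.9 lateral mm 1.5 along 92.0
['side', 'scene', 'wrist'] [0.5305 0.1001] rms 1.86 lateral mm 1.5 along 92.0
10.7833 [ 0.5286  0.0843 -0.0202] tool lateral 0.9 along 76.1 [-0.1 -1.1 -1. ]
```

View pics/s10.png

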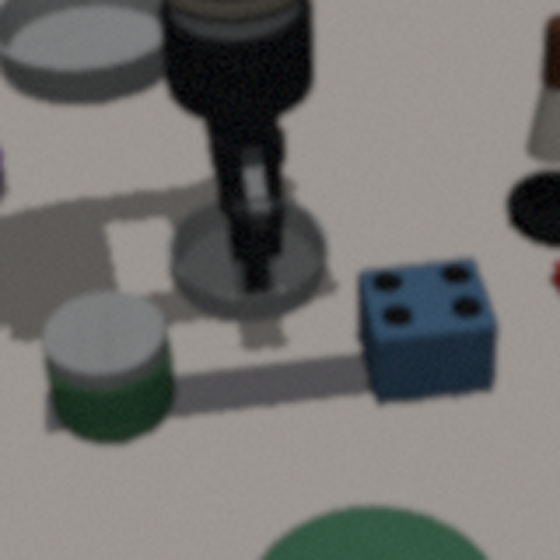

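View pics/w10.png

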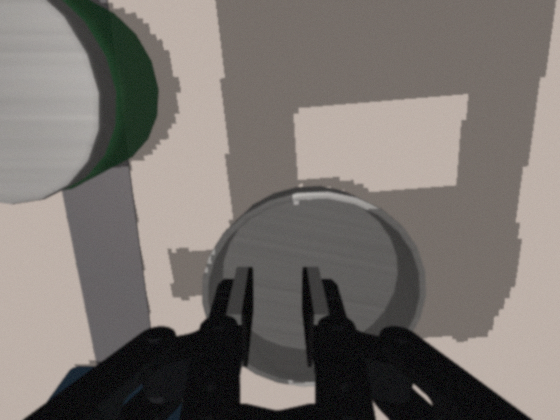

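```bash
python3 -m creep '[[0,0,0,-0.001,-0.006,0,0.25],[0,0,0,0,-0.006,0,0.25],[0,0,0,0,-0.006,0,0.25],[0,0,0,0,-0.006,0,0.25],[0,0,0,0,-0.006,0,0.25],[0,0,0,0,-0.006,0,0.25],[0,0,0,0,0,0,0.25]]'; python3 q.py .525 .065 side,scene,wrist; python3 - <<'E'
from h import *
im=manip.grab_frame('side');cv2.imwrite('pics/s11.png',cv2.resize(im[140:300,190:350],None,fx=3.5,fy=3.5,interpolation=cv2.INTER_CUBIC))
E
```

```text
time: 11.47
tool_pos: [0.5265, 0.0468, -0.0202]
tool_rot: [-0.0, 0.042, 0.999, -0.0]
contact_force: [-0.0, -0.4, -1.1]
gripper_width: 0.248
['side'] [0.5262 0.0663] rms 1.18 lateral mm 0.1 along 58.0
['scene'] [0.5255 0.0635] rms 1.97 lateral mm -0.4 along 55.1
['wrist'] [0.5289 0.0648] rms 2.24 lateral mm 2.9 along 56.7
['side', 'scene', 'wrist'] [0.5289 0.0648] rms 2.11 lateral mm 2.9 along 56.6
11.7667 [ 0.5267  0.0483 -0.0202] tool lateral 2.0 along 40.0 [ 0.9  0.1 -0.5]
```

View pics/s11.png

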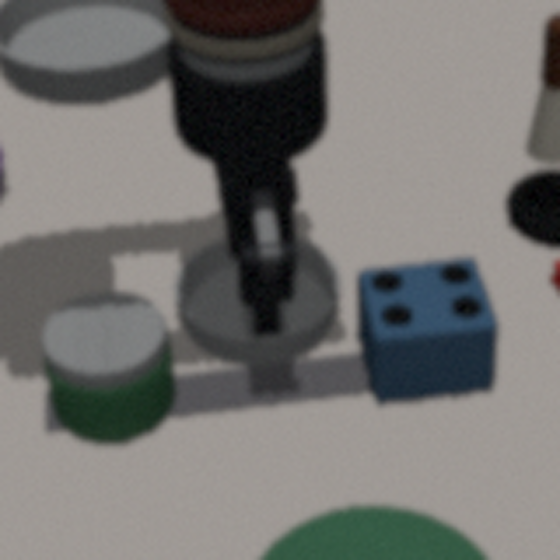

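```bash
python3 -m creep '[[0,0,0,0,-0.006,0,0.25],[0,0,0,0,-0.006,0,0.25],[0,0,0,0,-0.006,0,0.25],[0,0,0,0,-0.006,0,0.25],[0,0,0,0,-0.006,0,0.25],[0,0,0,0,-0.006,0,0.25],[0,0,0,0,0,0,0.25]]'; python3 q.py .523 .03 side,scene; python3 - <<'E'
from h import *
im=manip.grab_frame('side');cv2.imwrite('pics/s12.png',cv2.resize(im[140:300,190:350],None,fx=3.5,fy=3.5,interpolation=cv2.INTER_CUBIC))
im=manip.grab_frame('scene');cv2.imwrite('pics/c12.png',cv2.resize(im[140:300,160:360],None,fx=3.5,fy=3.5,interpolation=cv2.INTER_CUBIC))
E
```

```text
time: 12.4
tool_pos: [0.5235, 0.011, -0.0202]
tool_rot: [-0.0, 0.042, 0.999, -0.0]
contact_force: [-0.2, -1.0, 0.4]
gripper_width: 0.25
['side'] [0.5236 0.0292] rms 0.98 lateral mm 0.6 along 20.7
['scene'] [0.5289 0.0259] rms 2.06 lateral mm 6.2 along 17.9
['side', 'scene'] [0.5236 0.0286] rms 1.5 lateral mm 0.7 along 20.2
12.6 [ 0.5236  0.0122 -0.0202] tool lateral 2.1 along 3.8 [0.  0.1 0.2]
```

View pics/s12.png

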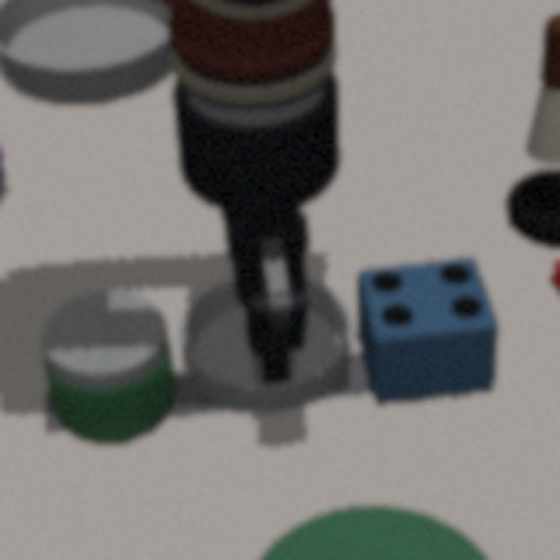

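View pics/c12.png

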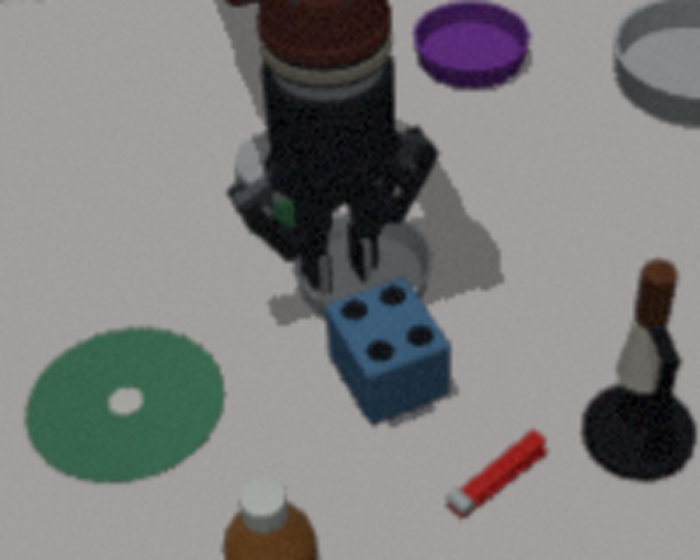

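```bash
python3 -m creep '[[0,0,0,0.001,-0.006,0,0.25],[0,0,0,0,-0.006,0,0.25],[0,0,0,0,-0.006,0,0.25],[0,0,0,0,-0.006,0,0.25],[0,0,0,0,-0.006,0,0.25],[0,0,0,0,-0.006,0,0.25],[0,0,0,0,0,0,0.25]]'; python3 q.py .52 -.007 side,scene;python3 -m creep '[[0,0,0,0,-0.007,0,0.25],[0,0,0,0,-0.007,0,0.25],[0,0,0,0,-0.007,0,0.25],[0,0,0,0,-0.007,0,0.25],[0,0,0,0,-0.007,0,0.25],[0,0,0,0,-0.007,0,0.25],[0,0,0,0,-0.007,0,0.25],[0,0,0,0,-0.007,0,0.25],[0,0,0,0,0,0,0.25]]'; python3 q.py .516 -.06 side,scene; python3 - <<'E'
from h import *
im=manip.grab_frame('side');cv2.imwrite('pics/s13.png',cv2.resize(im[140:350,190:400],None,fx=2.8,fy=2.8,interpolation=cv2.INTER_CUBIC))
E
```

```text
time: 13.28
tool_pos: [0.5196, -0.0249, -0.0202]
tool_rot: [0.0, 0.042, 0.999, -0.0]
contact_force: [-1.0, 0.5, -0.3]
gripper_width: 0.249
['side'] [ 0.5189 -0.0074] rms 0.7 lateral mm -0.9 along -16.2
['scene'] [ 0.5186 -0.0062] rms 1.46 lateral mm -1.4 along -15.0
['side', 'scene'] [ 0.5189 -0.0071] rms 1.04 lateral mm -1.0 along -15.8
13.4833 [ 0.5196 -0.0236 -0.0202] tool lateral 1.1 along -32.2 [ 0.8 -0.5 -0.6]
time: 14.23
tool_pos: [0.5149, -0.0808, -0.0201]
tool_rot: [0.0, 0.042, 0.999, -0.0]
contact_force: [-0.7, 0.4, 0.0]
gripper_width: 0.247
['side'] [ 0.5143 -0.0623] rms 0.9 lateral mm -0.9 along -71.2
['scene'] [ 0.5128 -0.0628] rms 1.21 lateral mm -2.3 along -71.8
['side', 'scene'] [ 0.5139 -0.0625] rms 1.03 lateral mm -1.2 along -71.5
14.4333 [ 0.5149 -0.0793 -0.0202] tool lateral 1.3 along -88.1 [-0.1  0.4  0.5]
```

View pics/s13.png

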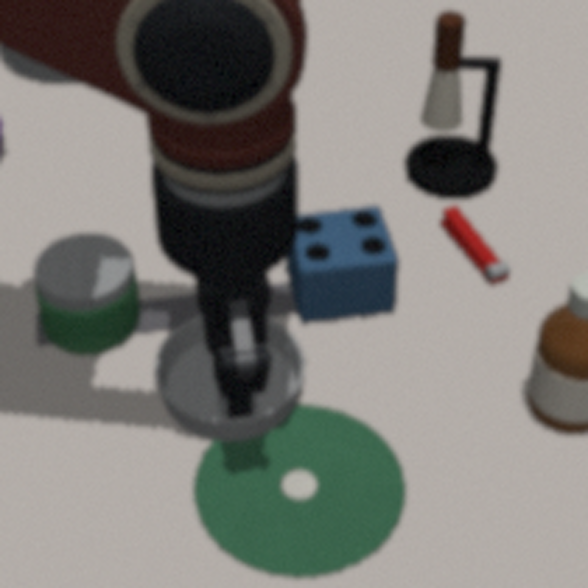

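```bash
python3 -m creep '[[0,0,0,0,0.008,0,0.25],[0,0,0,0.002,0.009,0,0.25],[0,0,-6.5,0,0,0,0.25],[0,0,-6.5,0,0,0,0.25],[0,0,-6.5,0,0,0,0.25],[0,0,0,0,-0.008,0,0.25],[0,0,0,0,-0.007,0,0.25],[0,0,0,0,-0.007,0,0.25],[0,0,0,0,-0.007,0,0.25],[0,0,0,0,-0.007,0,0.25],[0,0,0,0,-0.007,0,0.25],[0,0,0,0,-0.007,0,0.25],[0,0,0,0,-0.007,0,0.25],[0,0,0,0,-0.007,0,0.25],[0,0,0,0,-0.007,0,0.25],[0,0,0,0,-0.007,0,0.25],[0,0,0,0,0,0,0.25]]'; python3 q.py .53 -.123 side,scene; python3 - <<'E'
from h import *
im=manip.grab_frame('side');cv2.imwrite('pics/s14.png',cv2.resize(im[140:350,190:400],None,fx=2.8,fy=2.8,interpolation=cv2.INTER_CUBIC))
E
```

```text
time: 15.9
tool_pos: [0.5348, -0.1392, -0.0199]
tool_rot: [0.0, -0.128, 0.992, -0.001]
contact_force: [0.2, 0.8, -0.7]
gripper_width: 0.246
['side'] [ 0.5293 -0.1228] rms 0.87 lateral mm 19.3 along -130.2
['scene'] [ 0.5267 -0.123 ] rms 3.1 lateral mm 16.7 along -130.7
['side', 'scene'] [ 0.5289 -0.123 ] rms 2.05 lateral mm 18.9 along -130.4
16.1 [ 0.534  -0.1376 -0.0203] tool lateral 25.2 along -144.6 [ 0.4  0.6 -0.3]
```

View pics/s14.png

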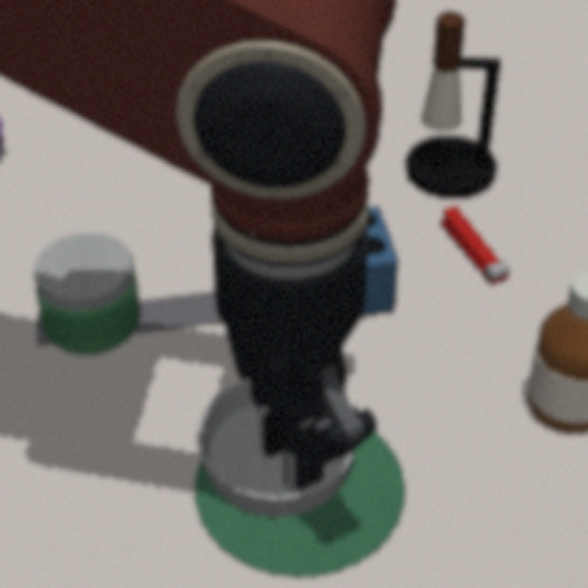

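```bash
python3 -m creep '[[0,0,0,0,-0.007,0,0.25],[0,0,0,0,-0.007,0,0.25],[0,0,0,0,-0.006,0,0.25],[0,0,0,0,-0.003,0,0.25],[0,0,0,0,0,0,0.25]]'; python3 q.py .535 -.145 side,scene; python3 - <<'E'
from h import *
im=manip.grab_frame('side');cv2.imwrite('pics/s15.png',cv2.resize(im[140:350,190:400],None,fx=2.8,fy=2.8,interpolation=cv2.INTER_CUBIC))
E
```

```text
time: 16.57
tool_pos: [0.5404, -0.1609, -0.02]
tool_rot: [0.0, -0.127, 0.992, -0.0]
contact_force: [0.1, 0.4, 0.0]
gripper_width: 0.245
['side'] [ 0.5352 -0.1439] rms 1.07 lateral mm 27.0 along -150.7
['scene'] [ 0.5341 -0.1434] rms 1.09 lateral mm 25.8 along -150.3
['side', 'scene'] [ 0.535  -0.1437] rms 1.08 lateral mm 26.7 along -150.6
16.7667 [ 0.54   -0.16   -0.0201] tool lateral 33.1 along -166.4 [ 0.1 -0.3 -0.6]
```

View pics/s15.png

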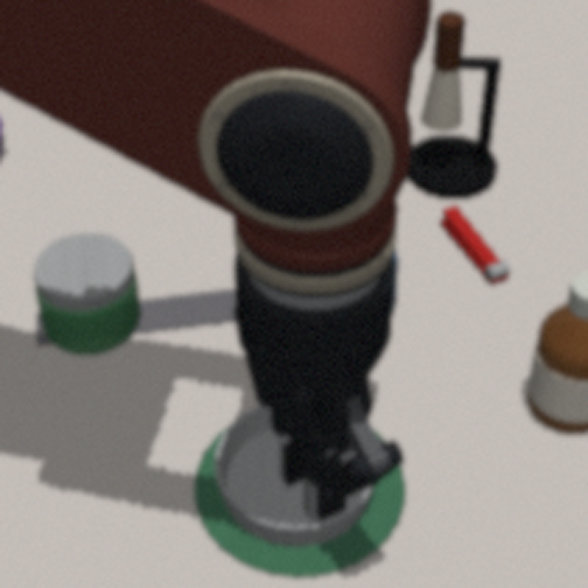

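Centred within 2 mm. Now I'll back the finger off the wall, rise straight up and check.

```bash
python3 -m creep '[[0,0,0,0,0.008,0,0.25],[0,0,0,0,0.008,0,0.25],[0,0,0,0,0,0,0.25],[0,0,0,0,0,-0.008,0.25],[0,0,0,0,0,-0.015,0.25],[0,0,0,0,0,-0.025,0.25],[0,0,0,0,0,-0.03,0.25],[0,0,0,0,0,-0.03,0.25],[0,0,0,0,0,-0.03,0.25],[0,0,0,0,0,-0.03,0.25],[0,0,0,0,0,-0.03,0.25],[0,0,0,0,0,-0.03,0.25],[0,0,0,0,0,0,0.25]]'; python3 q.py .535 -.145 side,scene; python3 - <<'E'
from h import *
for c in ('side','scene'):cv2.imwrite(f'pics/{c}16.png',manip.grab_frame(c))
E
```

```text
time: 17.9
tool_pos: [0.5395, -0.1458, 0.2169]
tool_rot: [0.006, -0.128, 0.992, -0.004]
contact_force: [0.2, 1.0, 1.0]
gripper_width: 0.25
['side'] [ 0.534  -0.1456] rms 0.53 lateral mm 25.9 along -152.6
['scene'] [ 0.5348 -0.1432] rms 0.64 lateral mm 26.5 along -150.0
['side', 'scene'] [ 0.5342 -0.145 ] rms 0.72 lateral mm 26.1 along -151.9
18.1 [ 0.5353 -0.1441  0.2068] tool lateral 27.0 along -151.0 [ 0.1 -0.8 -0.6]
```

View pics/side16.png

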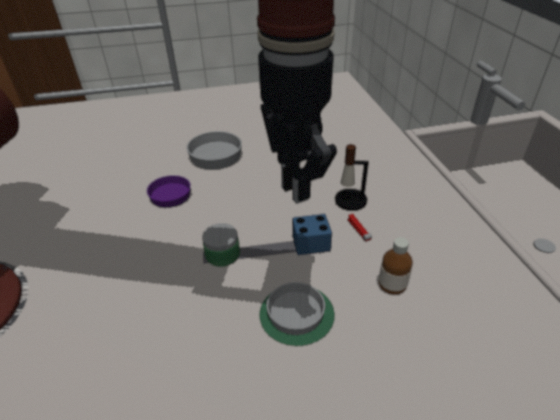

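View pics/scene16.png

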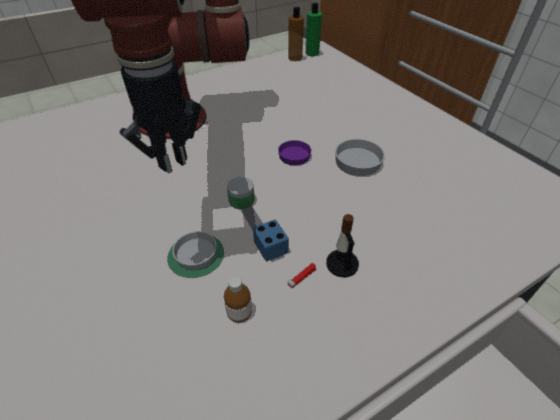

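The saucer sits wholly within the green inlay, at (297,309) in the side picture and (195,250) in the scene picture. The clip, stand and bottle are at the same pixels as at the start, and the hand is well clear.

```bash
python3 -c "
from plant import manip
print(manip.job_done())"
```

```text
the job is handed in; nothing more can be done
None
```

The small steel saucer now stands wholly on the green inlay, and the job was handed in at about 18 s of the 64 s allowed. I put the fingers inside it, pushed it flat on the porcelain against its inner wall, and took it through the gap between jar and holder. Then I backed the fingers off and lifted the hand straight up, about 0.2 m clear.

- **Position:** the last fit puts the saucer at (0.534, −0.145) m, 1 to 2 mm from the inlay's centre, where 14 mm is allowed. The fit residual was under 1 px.
- **Gap:** the side camera showed the saucer within about 1 mm of the gap's centre line throughout. The scene camera once read 6 mm off, but the holder was partly hiding the saucer then. The wrist camera read 1.5 to 3 mm to the same side, though it had shown a similar offset on the fixed objects.
- **Forces:** the readings stayed at noise level, about 1 N, so nothing suggests it touched the jar or holder.
- **Other things:** the clip, brush stand and bottle looked unmoved in the final pictures; I compared them by eye and did not measure them again.
- **Disagreement:** the fingertips sat about 25 mm higher than the reported tool position. I lowered the hand by camera and force readings instead, which is why the reported z was negative during the push.

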